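# Pack the photometer: nested lids down, outer lid up again and held

### The arm

A 6-joint arm with a two-finger parallel gripper is mounted at the origin on the work surface. World frame = base frame: x ahead of the robot, y to its left, z up, the work surface at z = 0. Lengths are in m, angles in rad, forces in N, time in s.
With the tool pointing down it reaches from about 0.35 to 0.875 m from the base axis. Payload 4.2 kg.
Tool frame: the origin (TCP) lies midway between the tips of the shut fingers; the grasp point (between the pads) lies 19 mm behind it (robot.grip_point_offset is the distance from the TCP to the grasp point, in m); z points along the fingers, y is the line along which they close (so a half turn about z gives the same grasp; the last joint's range is limited). The gripper opens to 87 mm and grips with 3 to 60 N. Pads are 19 mm wide; open, the fingers measure 117 mm over their backs; the gripper's body (75 mm by 190 mm) begins 51 mm behind the grasp point.
Start: joints at [1.426, 0.385, 0.008, 0, -1.194, -0.259], TCP at [0.246, 0.575, 0.223] pointing down, gripper open.
Joint ranges: [-3.14, 3.14], [-1.21, 2.06], [-1.07, 1.41], [-3.16, 2.05], [-2.99, -0.16], [-3.1, 3.1]. Speed limits (rad/s): [2.79, 2.79, 3.14, 3.14, 3.14, 3.14].

### API

Orientations are given as a rotation vector (axis times angle).
In Python, from workcell import get_state, grab_frame, robot gives the robot as it stands.
- The arm moves only by the tool move_arm, never from a script. Its argument "rows" is a list of rows, each an object with "delta_pos": the shift along the tool's x, y, z in units of 750 mm (1.0 is 750 mm), a list of three; "angular": the turn, a rotation vector about the tool's x, y, z in units of pi/2 rad (1.0 is pi/2 rad), a list of three; "gripper": the gripper command: -1 is fully open, 1 is shut, values between are in proportion. A call has 1 to 8 rows; each row is the pose to reach, as a shift and turn from the pose commanded when the call began, along the tool's axes at that moment; what a row does not reach only later rows make up. A row lasts 1/12 s, in which the tool goes at most 41.7 mm and 7.16 degrees, less where a joint would pass 70% of its speed; a pose out of reach is approached as far as the arm can. A call with a number of a shift or a turn outside -1 to 1 is refused whole. A call with a gripper value outside its range is refused whole. The fingers move at their own pace and stop on an object; "grip_force" is the grip in N (left out, the last holds). Time passes only in rows, so rows that repeat a pose let the fingers close. It gives the time, the measured TCP pose, the force, the opening and the grip force at its end, in the units of the state.
- get_state(): the state, without advancing time (a new reading comes with each control period).
- grab_frame(name): name is "side" or "top"; returns a dict with "pixels" (400x640x3 uint8, red, green, blue), "vfov" (degrees; the focal length in pixels is half the picture's height over the tangent of half this angle, whatever the lens; pixels are square), "cx", "cy" (the principal point, pixels), "distortion" ([k1, k2, p1, p2, k3] as OpenCV has them; the pictures are not rectified), "camera_from_world" (4x4, takes a point from world to camera coordinates). Camera axes: x right, y up, looking along -z (the intrinsics and any distortion apply to the point x, -y, -z); pixel columns grow to the right and rows downward; lengths in m; the calibration is good to about 2 mm. A picture is of the moment at which its call begins. There is no depth.
- robot.job_done(): hands the job in; it is judged then, once.
The state is a dict: "t": time; "joint_pos": joint angles; "dq": joint speeds; "effort": joint torques, N m; "position": TCP position; "ee_rot": TCP orientation; "wrist_force": force on the tool from outside, world axes, zero at the start; "torque": the same for the moment, N m; "grip_width": finger opening in m; "grip_force": force on a finger pad.
Only numpy, scipy, OpenCV 4.12 (cv2) and the standard library are available. Lean on these libraries where they do the work, as an engineer would, in place of code of your own. Each camera call takes 0.05 s, during which the arm holds its last target. There are 200 camera calls.

### The job

Get the photometer ready to pack: swing the small sample-well lid shut, then take the big outer lid by its handle and lower it with the inner cover nested in it, the two together and without slamming, until both are fully shut. Then lift the outer lid alone, leaving the inner cover down over the instrument, so that its tray can be loaded. Finish holding the outer lid by its handle about half open (roughly 45 degrees): do not let go, and leave everything else on the bench and the vial in the case where they stand.

Things in the scene. Friction and masses are not known exactly. Their poses are not given: they have to be found in the camera images.
- case: base of a yellow photometer case, 180 (x) x 300 (y) x 100 mm, fixed to the bench. Origin: centre of underside; x from its front (robot's side) to the hinge side, y to its left end, z up. Walls 6 mm; black deck 50 mm up, with a display block on the left (top 77 mm) and the sample well housing on the right (76 x 82 mm, top 78 mm).
- lid_hinge (a point): middle of the hinge line (along y) shared by the outer lid and the inner cover, on the case's far top edge: 90 mm along x from the case's origin, 100 mm up. Axes as the case's.
- outer_lid (a joint): angle of the yellow outer lid (182 x 304 mm, 40 mm deep, 0.5 kg). 0 = shut (end stop), 1.57 = upright, 1.8 = leaning back on its stop; starts at 1.6 to 1.74. Easy hinge (0.1 N m): tipped forward, it falls towards shut if let go. Coming down, it presses the inner cover down ahead of it.
- handle_bar (a point): middle of the round bar of the black bow handle (parts outer_lid_c5 to c7) on the outer lid's front: 14 mm thick, parallel to the hinge line, 100 mm clear between its arms, 38 mm off the lid's wall, 220 mm out from the hinge line, 12 mm above the rim plane (112 mm above the bench when shut). It can turn between finger pads. Axes turn with the lid: as the case's when shut.
- inner_cover (a joint): angle of the aluminium inner cover (170 x 286 mm tray, rim 22 mm, 0.2 kg), on the same hinge line, nested in the outer lid. 0 = fully down; starts at 1.45 to 1.56, just ahead of the lid. Stiff hinge (0.4 N m): stays where left. The lid pushes it down by two rubber feet and leaves it down when lifted. An open well lid blocks it.
- cover_front (a point): middle of the inner cover's front edge, 168 mm from the hinge line, 6 mm above the cover's underside; turns with the cover.
- outer_front (a point): point of the outer lid that meets cover_front when both are at one angle: 168 mm from the hinge line, 6 mm above the lid's rim plane; turns with the lid. Its distance from cover_front shows how far the lids are parted (168 mm per rad).
- well_lid (a joint): angle of the sample well's small black lid (68 mm along x, 66 mm wide, 12 mm thick). 0 = shut, 1.57 = upright; starts at 1.55 to 1.85. Stiff little hinge (0.03 N m), stays at any angle. It swings over to the case's right; a light push on its outer (left) face shuts it. Shut, its top is 90 mm above the bench.
- well_hinge (a point): middle of the well lid's hinge line, which runs along the case's x: at 15 mm x, -15 mm y, 80 mm up in the case's frame. Axes as the case's. The lid's outer face lies 10 mm off this line (above it when shut, to its left when upright).
- well_lid_edge (a point): middle of the well lid's free edge, 66 mm from its hinge line; turns with the lid: above the hinge when upright, to the case's right of it when shut. A 24 mm wide tab stands out 9 mm beyond it.
- spare_vial: Capped glass vial, 23 mm across and 36 mm tall, standing in its socket in the near right corner of the deck; leave it there. Origin: centre of its underside.
- sample_jar: Lidded glass jar, 68 mm across, 85 mm tall, standing off the case's left end; leave alone. Origin: centre of its underside.
- beaker: Open glass beaker, 66 mm across, 85 mm tall, off the case's right end; leave alone. Origin: centre of its underside.
- wash_bottle: White bottle, 62 mm across, 170 mm tall, off the case's far right corner; leave alone. Origin: centre of its underside.
- reagent_tub: Small amber tub, 52 mm across, 55 mm tall, off the case's far left corner; leave alone. Origin: centre of its underside.
- spatula: Steel laboratory spatula, 193 mm long and 6 mm thick, lying flat on the bench off the case's near left corner; leave alone. Origin: centre of its underside, at the middle of its rod.
- tube_rack: White rack with six capped tubes, 60 x 160 mm and 71 mm tall, on the bench beyond the case; leave alone. Origin: centre of its underside.

How it is judged:
By the outcome, as a careful person would: the job done as asked, in the order asked, and still so for the second after the job is handed in, while the arm keeps its last pose, push and grip.
It also fails if it takes over 64 s, if anything falls off the work surface, if the arm or the gripper's body presses on something with over 40 N, if the wrist force passes 120 N, or if a joint passes its speed limit or range.

## Working session

There is one attempt and no reset: what is moved stays moved. The work goes in short steps, Python scripts to look and compute and a tool call to move; the robot and the scene stay as the last step left them, time stands still between calls to the robot, and variables do not carry over. Pictures are saved under pics/ and viewed, at most 10 in all, crops included, and the job is handed in when it is done.

Besides the shell and the picture viewer there is one more tool, called after "Emit:" as name(argument=value, ...), one argument or row to a line, values as JSON. move_arm: Moves the arm, as the interface text tells. Shifts and turns lie within -1 to 1; 1 stands for 750 mm of shift or pi/2 rad of turn. Its arguments: {"type":"object","properties":{"rows":{"type":"array"},"grip_force":{"type":"number"}},"required":["rows"]}

```bash
ls; mkdir -p pics; python3 - <<'E'
from workcell import get_state, grab_frame, robot
import cv2,numpy as np
print(get_state()); print([a for a in dir(robot) if a[0]!='_'])
for n in ("side","top"):
    f=grab_frame(n); cv2.imwrite(f"pics/{n}0.png",f["pixels"][...,::-1]); 
    print(n,f["vfov"],f["cx"],f["cy"],f["distortion"],f["camera_from_world"])
E
```

```text
pics
{'t': 0.0, 'joint_pos': array([ 1.42557248e+00,  3.85559352e-01,  6.60649936e-03, -5.28241881e-04,
       -1.19401405e+00, -2.58550639e-01]), 'dq': array([ 0.0013212 , -0.00049801,  0.00018175, -0.00026746, -0.00024428,
        0.00063075]), 'effort': array([-5.01838076e-04, -3.90668929e+01,  1.87400937e+01,  4.21993956e+00,
        1.09371936e-02, -2.02691090e-04]), 'position': array([0.24532172, 0.57416659, 0.22144603]), 'ee_rot': array([ 3.07557485e+00, -6.29807329e-01, -5.76491000e-04]), 'wrist_force': array([-0.79437447,  0.15082329,  0.00886228]), 'torque': array([0.01031138, 0.01284849, 0.0842661 ]), 'grip_force': 0.0, 'grip_width': 0.08718893221752361}
['Unreachable', 'grip_point_offset', 'job_done']
side 57.308312327924746 316.529606603904 197.8649120296003 [-0.038174  0.        0.        0.        0.      ] [[-0.80076381 -0.59897016  0.00347453  0.48022257]
 [ 0.35518597 -0.47016167  0.80795478 -0.27414004]
 [-0.48230721  0.64821506  0.58923425 -0.53991857]
 [ 0.          0.          0.          1.        ]]
top 55.19120710284634 317.6402008570893 198.72414446664396 [-0.07600274  0.          0.          0.          0.        ] [[-0.01182963 -0.99992011  0.00445311  0.03012436]
 [ 0.98771075 -0.01099087  0.15590596 -0.58750557]
 [-0.15584456  0.00624269  0.98776186 -0.88548786]
 [ 0.          0.          0.          1.        ]]
```

View pics/side0.png

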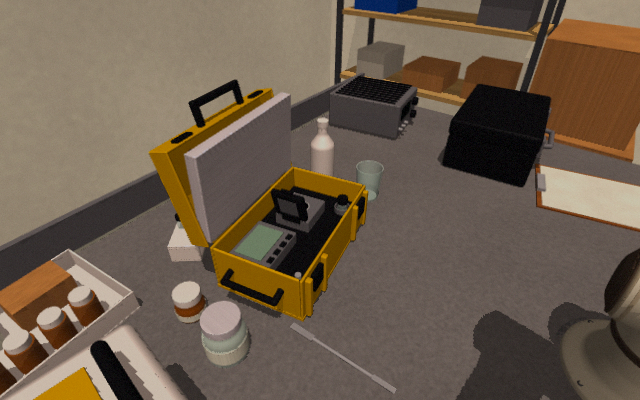

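View pics/top0.png

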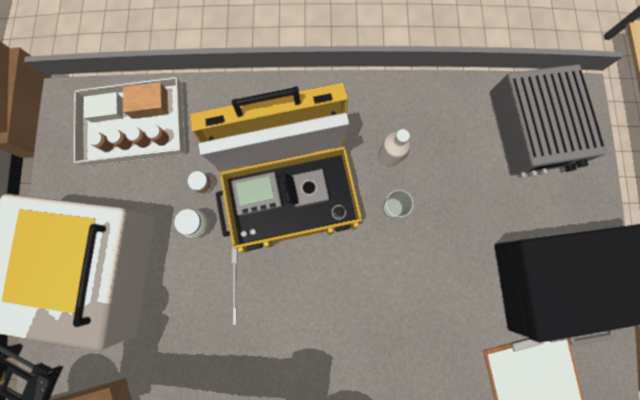

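```bash
python3 - <<'E'
import cv2,numpy as np
a=cv2.imread('pics/top0.png')[75:255,180:380]; cv2.imwrite('pics/topc.png',cv2.resize(a,None,fx=3.3,fy=3.3,interpolation=cv2.INTER_CUBIC))
a=cv2.imread('pics/side0.png')[75:320,145:385]; cv2.imwrite('pics/sidec.png',cv2.resize(a,None,fx=2.4,fy=2.4,interpolation=cv2.INTER_CUBIC))
E
```

```text
(no output)
```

View pics/topc.png

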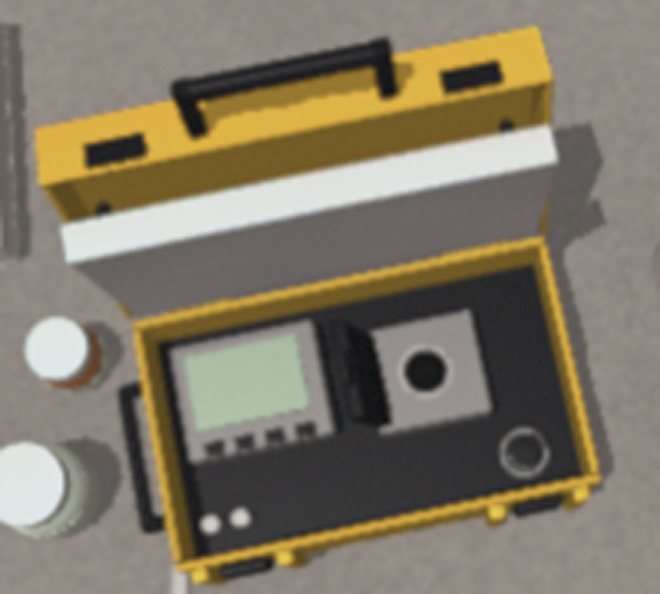

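View pics/sidec.png

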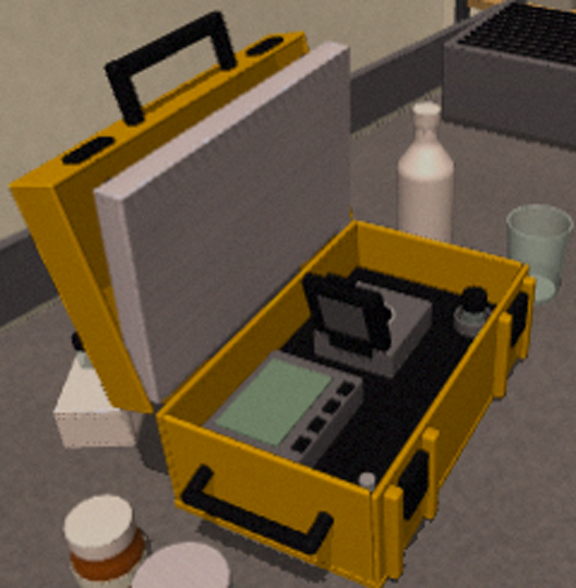

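```bash
cat > h.py <<'E'
import numpy as np,cv2
from workcell import get_state,grab_frame,robot
from scipy.spatial.transform import Rotation as R
from scipy.optimize import least_squares
class Cam:
    def __init__(s,f):
        s.M=np.array(f["camera_from_world"]);fl=200/np.tan(np.radians(f["vfov"])/2)
        s.K=np.array([[fl,0,f["cx"]],[0,fl,f["cy"]],[0,0,1]]);s.d=np.array(f["distortion"]);s.px=f["pixels"]
        s.F=np.diag([1,-1,-1])@s.M[:3,:3];s.t=np.diag([1,-1,-1])@s.M[:3,3]
    def proj(s,P): return cv2.projectPoints(np.atleast_2d(P).astype(float),cv2.Rodrigues(s.F)[0],s.t,s.K,s.d)[0][:,0]
    def ray(s,uv):
        n=cv2.undistortPoints(np.array([[uv]],float),s.K,s.d)[0,0]
        return -s.F.T@s.t, s.F.T@np.r_[n,1]
    def onz(s,uv,z):
        o,d=s.ray(uv);return o+d*(z-o[2])/d[2]
def cams(): return Cam(grab_frame("top")),Cam(grab_frame("side"))
def tri(ct,a,cs,b):
    return least_squares(lambda p:np.r_[(ct.proj(p)-a)[0],(cs.proj(p)-b)[0]],ct.onz(a,.2)).x
E
python3 - <<'E'
from h import *
T,S=cams()
t=lambda u,v:np.array([180+u/3.3,75+v/3.3]); s=lambda u,v:np.array([145+u/2.4,75+v/2.4])
loc=np.array([[-90,150],[-90,-150],[90,-150],[90,150]])/1000
tp=[t(182,570),t(600,478),t(543,240),t(137,325)]
sp=[s(378,490),s(530,265),s(357,223),s(163,412)]
for p in tp: print(T.onz(p,.1).round(4))
for p in sp: print(S.onz(p,.1).round(4))
def W(q,l): c,n=np.cos(q[2]),np.sin(q[2]); l=np.atleast_2d(l);return np.c_[q[0]+c*l[:,0]-n*l[:,1],q[1]+n*l[:,0]+c*l[:,1],l[:,2]]
L=np.c_[loc,np.full(4,.1)]
r=least_squares(lambda q:np.r_[(T.proj(W(q,L))-tp).ravel(),(S.proj(W(q,L))-sp).ravel()],[.6,.05,.2],loss='soft_l1')
q=r.x;print('case',q,r.fun.round(1))
def inv(P):
    c,n=np.cos(q[2]),np.sin(q[2]);d=P-np.r_[q[:2],0];return np.r_[c*d[0]+n*d[1],-n*d[0]+c*d[1],d[2]]
for nm,a,b in [('bl',t(178,88),s(113,68)),('br',t(385,48),s(218,18)),('cl',t(63,228),s(97,190)),('cr',t(554,130),s(345,45))]:
    p=tri(T,a,S,b);print(nm,p.round(4),inv(p).round(4),(T.proj(p)-a).round(1),(S.proj(p)-b).round(1))
for nm,uv in [('well near top',s(383,350)),('well top far',s(310,280))]:print(nm,S.ray(uv))
for nm,a,b in [('wl_near',t(383,424),s(383,348)),('wl tl',t(330,325),s(307,278)),('wl tr',t(352,425),s(385,305))]:
    p=tri(T,a,S,b);print(nm,p.round(4),inv(p).round(4),(T.proj(p)-a).round(1),(S.proj(p)-b).round(1))
E
```

```text
[0.4695 0.211  0.1   ]
[ 0.5295 -0.0762  0.1   ]
[ 0.6997 -0.0408  0.1   ]
[0.6412 0.2465 0.1   ]
[0.4686 0.2123 0.1   ]
[ 0.5231 -0.0726  0.1   ]
[ 0.6912 -0.0348  0.1   ]
[0.6369 0.2484 0.1   ]
case [0.5841789  0.08486451 0.20121352] [-1.3  1.6  1.7  1.5  1.4 -1.1 -1.4 -0.5  0.7  1.4  0.6 -2.  -1.1 -3.2
 -2.7 -0.9]
bl [0.725  0.1742 0.3129] [0.1558 0.0594 0.3129] [[0.4 0.4]] [[-0.4 -0.1]]
br [0.7462 0.0597 0.3123] [ 0.1538 -0.057   0.3123] [[0.7 0.8]] [[-1.  -0.3]]
cl [0.6582 0.2468 0.2735] [0.1049 0.1439 0.2735] [[0.4 0.4]] [[-0.4 -0.1]]
cr [ 0.7097 -0.0386  0.2708] [ 0.0983 -0.1461  0.2708] [[1.9 2.7]] [[-3.5 -0.7]]
well near top (array([0.22150893, 0.50873219, 0.53796271]), array([ 0.48615514, -0.59915045, -0.64006044]))
well top far (array([0.22150893, 0.50873219, 0.53796271]), array([ 0.58105831, -0.58681734, -0.57594675]))
wl_near [0.5729 0.0748 0.0768] [-0.0131 -0.0076  0.0768] [[-0.2 -0.3]] [[0.3 0. ]]
wl tl [0.6276 0.1047 0.1413] [0.0465 0.0107 0.1413] [[0.8 1.1]] [[-1.1 -0.2]]
wl tr [0.5606 0.0904 0.1363] [-0.022   0.0101  0.1363] [[0.7 1.1]] [[-1.1 -0.2]]
```

```bash
cat >> h.py <<'E'
Q=[.5842,.0849,.2012]
def W(q,l): c,n=np.cos(q[2]),np.sin(q[2]); l=np.atleast_2d(l);return np.c_[q[0]+c*l[:,0]-n*l[:,1],q[1]+n*l[:,0]+c*l[:,1],l[:,2]]
def lid(th,r,y,u): # local pt on lid: r out from hinge, u above rim plane
    c,s=np.cos(th),np.sin(th); return [.09-r*c+u*s,y,.1+r*s+u*c]
E
python3 - <<'E'
from h import *
T=Cam(grab_frame("top"));S=Cam(grab_frame("side"))
def crop(C,x0,y0,w,h,k,pts):
    a=cv2.resize(C.px[y0:y0+h,x0:x0+w,::-1],None,fx=k,fy=k,interpolation=cv2.INTER_CUBIC)
    for P,col in pts:
        u=(C.proj(W(Q,P))[0]-[x0,y0]+.5)*k-.5
        cv2.drawMarker(a,tuple(int(round(v)) for v in u),col,cv2.MARKER_CROSS,7,1)
    return a
pts=[([x,y,.1],(255,0,255)) for x in(-.09,.09) for y in(-.15,.15)]+[([x,y,0],(255,0,255)) for x in(-.09,) for y in(-.15,.15)]
for th,c in((1.7,(0,0,255)),(1.78,(255,0,0))):
    for y in(-.057,.057): pts.append((lid(th,.22,y,.012),c))
    for y in(-.152,.152): pts+= [(lid(th,.182,y,0),c),(lid(th,.182,y,.04),c)]
a=crop(T,180,80,200,150+24,4,pts)
cv2.imwrite('pics/o1.png',a[:600])
cv2.imwrite('pics/o2.png',crop(S,150,75,230,245,2.4,pts))
E
```

```text
(no output)
```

View pics/o1.png

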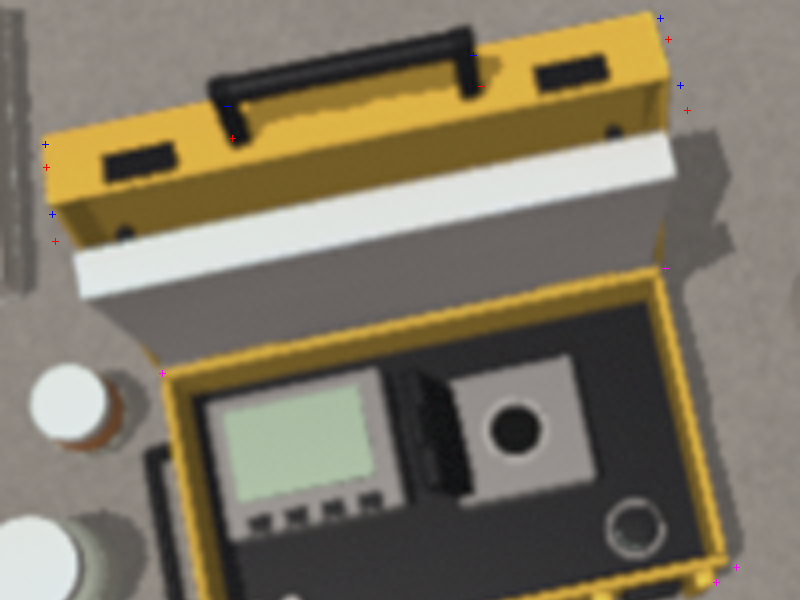

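View pics/o2.png

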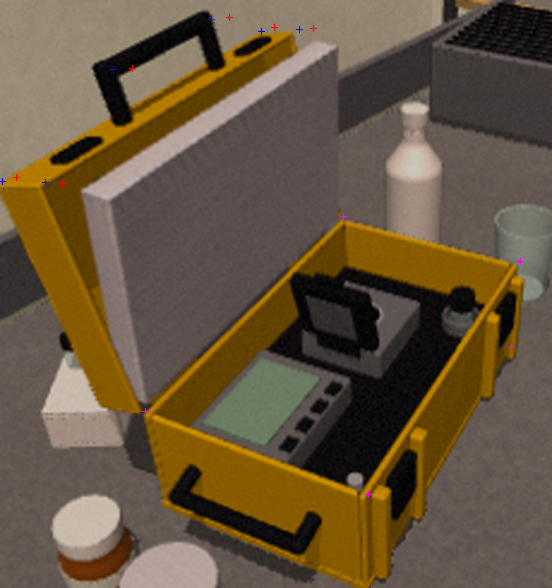

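```bash
python3 - <<'E'
from h import *
T=Cam(grab_frame("top"));S=Cam(grab_frame("side"))
t=lambda u,v:np.array([180+(u+.5)/4-.5,80+(v+.5)/4-.5]); s=lambda u,v:np.array([150+(u+.5)/2.4-.5,75+(v+.5)/2.4-.5])
case=[([.09,.15,.1],t(165,372),s(150,409)),([.09,-.15,.1],t(658,267),s(344,222)),([-.09,-.15,.1],t(727,560),s(519,266)),([-.09,.15,.1],None,s(364,491)),([-.09,.15,0],None,s(368,583)),
 ([-.09,.15,.1],180+np.array([182/3.3,-180+75+570/3.3]),None)]
lids=[(.182,.152,.04,t(43,137),s(2,190)),(.182,.152,0,t(50,204),s(42,187)),(.182,-.152,.04,t(652,12),None),(.182,-.152,0,t(667,76),s(294,33)),
 (.22,.057,.012,t(222,90),s(105,70)),(.22,-.057,.012,t(464,40),s(205,19))]
def f(p,off=True):
    r=[]
    for l,a,b in case+[(lid(p[3],x,y,u),a,b) for x,y,u,a,b in lids]:
        P=W(p[:3],l)
        if a is not None:r.append(T.proj(P)[0]+p[4:6]-a)
        if b is not None:r.append(S.proj(P)[0]+p[6:8]-b)
    return np.r_[np.ravel(r),p[4:]/1.5]
r=least_squares(f,[.584,.085,.2,1.75,0,0,0,0],loss='soft_l1')
print(r.x.round(4));print(r.fun.round(1))
p=r.x;print('handle',W(p[:3],lid(p[3],.22,0,.012)),'hinge',W(p[:3],[.09,0,.1]))
# well-lid: outer top corners
E
```

```text
[ 0.5894  0.0826  0.2033  1.8029 -2.0817  1.4865  0.9748  1.9252]
[-1.9 -0.2 -1.9  0.7  0.5 -0.5 -0.7 -1.7  1.1  0.8 -0.2 -1.6  1.3  0.7
  0.9  1.5 -2.2  0.8 -0.3 -0.6 -1.2 -2.8 -0.5 -0.2 -0.3 -1.7  0.4 -1.
  1.6 -0.8 -0.1 -0.6  0.   0.6  1.   1.   0.8  0.4  0.2  1.3 -1.4  1.
  0.6  1.3]
handle [[0.7385498  0.11335082 0.31133853]] hinge [[0.67754244 0.10077591 0.1       ]]
```

```bash
cat >> h.py <<'E'
Q=[.587,.084,.202]
def RA(): return R.from_euler('z',Q[2])*R.from_matrix(np.array([[1,0,0],[0,-1,0],[0,0,-1]]))
def RB(a):
    c,s=np.cos(a),np.sin(a)
    return R.from_euler('z',Q[2])*R.from_matrix(np.array([[0,-c,s],[-1,0,0],[0,-s,-c]]))
def show(tg):  # list of (local xyz of TCP, Rotation)
    st=get_state();R0=R.from_rotvec(st['ee_rot']);p0=st['position']
    ref=(p0,R0)
    d=W(Q,p0); i=np.linalg.inv(np.array([[np.cos(Q[2]),-np.sin(Q[2])],[np.sin(Q[2]),np.cos(Q[2])]]))@(p0[:2]-Q[:2])
    print('t',round(st['t'],2),'local',i.round(4),p0.round(4),'F',st['wrist_force'].round(1),'w',round(st['grip_width'],4),round(st['grip_force'],1),'q',st['joint_pos'].round(2))
    for l,r in tg:
        dp=R0.inv().apply(W(Q,l)[0]-p0)/.75; a=(R0.inv()*r).as_rotvec()/(np.pi/2)
        print(dp.round(4),a.round(4))
def grip(th,a,dz=0): # TCP local for bar at lid angle th, tool tilt a
    b=np.array(lid(th,.22,0,.012)); return b+.019*np.array([np.sin(a),0,-np.cos(a)]),RB(a)
E
python3 - <<'E'
from h import *
show([([.005,.065,.17],RA()),([.005,.065,.115],RA())])
E
```

```text
t 0.4 local [-0.2361  0.5492] [0.2455 0.5747 0.2224] F [-1.1 -0.1  0.8] w 0.0867 0.0 q [ 1.43  0.38  0.01 -0.   -1.19 -0.26]
[0.6319 0.3476 0.0699] [ 2.000e-04  1.000e-04 -3.857e-01]
[0.6319 0.3476 0.1433] [ 2.000e-04  1.000e-04 -3.857e-01]
```

Emit:
move_arm(
  rows=[
    {"delta_pos":[0.632,0.348,0],"angular":[0,0,-0.386],"gripper":1},
    {"delta_pos":[0.632,0.348,0],"angular":[0,0,-0.386],"gripper":1},
    {"delta_pos":[0.632,0.348,0],"angular":[0,0,-0.386],"gripper":1},
    {"delta_pos":[0.632,0.348,0],"angular":[0,0,-0.386],"gripper":1},
    {"delta_pos":[0.632,0.348,0],"angular":[0,0,-0.386],"gripper":1},
    {"delta_pos":[0.632,0.348,0],"angular":[0,0,-0.386],"gripper":1},
    {"delta_pos":[0.632,0.348,0],"angular":[0,0,-0.386],"gripper":1},
    {"delta_pos":[0.632,0.348,0],"angular":[0,0,-0.386],"gripper":1},
  ],
  grip_force=15,
)

```text
t: 1.07
position: [0.4506, 0.3119, 0.2229]
ee_rot: [-3.125, -0.318, -0.001]
wrist_force: [0.8, 1.1, 0.6]
grip_width: 0.0414
grip_force: 0.0
```

```bash
python3 - <<'E'
from h import *
show([([.005,.065,.22],RA()),([.005,.065,.115],RA())])
E
```

```text
t 1.07 local [-0.0879  0.2506] [0.4506 0.3119 0.2229] F [0.8 1.1 0.6] w 0.0414 0.0 q [ 0.9   0.25 -0.18  0.   -1.13  0.87]
[0.1236 0.2477 0.0039] [-0.0003 -0.0004  0.0006]
[0.1235 0.2477 0.1439] [-0.0003 -0.0004  0.0006]
```

Emit:
move_arm(
  rows=[
    {"delta_pos":[0.123,0.245,0],"angular":[0,0,0],"gripper":1},
    {"delta_pos":[0.123,0.245,0],"angular":[0,0,0],"gripper":1},
    {"delta_pos":[0.123,0.245,0],"angular":[0,0,0],"gripper":1},
    {"delta_pos":[0.123,0.245,0],"angular":[0,0,0],"gripper":1},
    {"delta_pos":[0.123,0.245,0],"angular":[0,0,0],"gripper":1},
    {"delta_pos":[0.123,0.245,0],"angular":[0,0,0],"gripper":1},
    {"delta_pos":[0.123,0.245,0],"angular":[0,0,0],"gripper":1},
    {"delta_pos":[0.123,0.245,0],"angular":[0,0,0],"gripper":1},
  ],
)

```text
t: 1.73
position: [0.5769, 0.152, 0.2223]
ee_rot: [-3.126, -0.316, 0.001]
wrist_force: [0.3, 0.9, -0.2]
grip_width: 0.0008
grip_force: 0.0
```

```bash
python3 - <<'E'
from h import *
tg=[([.005,.065,.115],RA())]
for th in (1.8,1.4,1.0,.7,.4,.2,0,-.05):
    r,u=.045,.010; tg.append(([.005,-.015-r*np.cos(th)+u*np.sin(th)+.015,.08+r*np.sin(th)+u*np.cos(th)],RA()))
show(tg)
E
```

```text
t 1.73 local [0.0038 0.0687] [0.5769 0.152  0.2223] F [ 0.3  0.9 -0.2] w 0.0008 0.0 q [ 0.53  0.34 -0.06 -0.   -1.17  1.24]
[0.0017 0.0049 0.1431] [-0.0001  0.0003 -0.0002]
[0.0017 0.065  0.1344] [-0.0001  0.0003 -0.0002]
[0.0017 0.0886 0.1284] [-0.0001  0.0003 -0.0002]
[0.0017 0.1128 0.1321] [-0.0001  0.0003 -0.0002]
[0.0017 0.1289 0.1409] [-0.0001  0.0003 -0.0002]
[0.0017 0.1416 0.1541] [-0.0001  0.0003 -0.0002]
[0.0017 0.1477 0.1648] [-0.0001  0.0003 -0.0002]
[0.0017 0.1516 0.1764] [-0.0001  0.0003 -0.0002]
[0.0017 0.1522 0.1794] [-0.0001  0.0003 -0.0002]
```

Emit:
move_arm(
  rows=[
    {"delta_pos":[0.002,0,0.05],"angular":[0,0,0],"gripper":1},
    {"delta_pos":[0.002,0,0.1],"angular":[0,0,0],"gripper":1},
    {"delta_pos":[0.002,0.005,0.13],"angular":[0,0,0],"gripper":1},
    {"delta_pos":[0.002,0.025,0.132],"angular":[0,0,0],"gripper":1},
    {"delta_pos":[0.002,0.045,0.132],"angular":[0,0,0],"gripper":1},
    {"delta_pos":[0.002,0.065,0.132],"angular":[0,0,0],"gripper":1},
    {"delta_pos":[0.002,0.077,0.132],"angular":[0,0,0],"gripper":1},
    {"delta_pos":[0.002,0.089,0.13],"angular":[0,0,0],"gripper":1},
  ],
)

```text
t: 2.4
position: [0.5926, 0.0872, 0.1265]
ee_rot: [-3.125, -0.319, -0.004]
wrist_force: [1.3, 1.1, -0.2]
grip_width: 0.0007
grip_force: 0.4
```

Emit:
move_arm(
  rows=[
    {"delta_pos":[0,0.012,0.002],"angular":[0,0,0],"gripper":1},
    {"delta_pos":[0,0.024,0.004],"angular":[0,0,0],"gripper":1},
    {"delta_pos":[0,0.032,0.008],"angular":[0,0,0],"gripper":1},
    {"delta_pos":[0,0.04,0.012],"angular":[0,0,0],"gripper":1},
    {"delta_pos":[0,0.047,0.018],"angular":[0,0,0],"gripper":1},
    {"delta_pos":[0,0.053,0.025],"angular":[0,0,0],"gripper":1},
    {"delta_pos":[0,0.057,0.032],"angular":[0,0,0],"gripper":1},
    {"delta_pos":[0,0.059,0.037],"angular":[0,0,0],"gripper":1},
  ],
)

```text
t: 3.07
position: [0.6005, 0.0431, 0.0962]
ee_rot: [3.125, 0.317, -0.002]
wrist_force: [0.2, 0.1, 0.5]
grip_width: 0.0005
grip_force: 0.3
```

```bash
python3 - <<'E'
from h import *
tg=[]
for th in (0.,-.05):
    r,u=.045,.010; tg.append(([.005,-.015-r*np.cos(th)+u*np.sin(th)+.015,.08+r*np.sin(th)+u*np.cos(th)],RA()))
show(tg)
a=cv2.resize(np.hstack([Cam(grab_frame('top')).px[75:255,180:380],Cam(grab_frame('side')).px[110:290,200:400]])[...,::-1],None,fx=2,fy=2,interpolation=cv2.INTER_CUBIC)
cv2.imwrite('pics/w1.png',a)
E
```

```text
t 3.07 local [ 0.0051 -0.0427] [0.6005 0.0431 0.0962] F [0.2 0.1 0.5] w 0.0005 0.3 q [ 0.34  0.46 -0.21  0.   -0.9   1.43]
[-0.0001  0.003   0.0082] [0.0002 0.001  0.0001]
[-0.0001  0.0036  0.0113] [0.0002 0.001  0.0001]
```

View pics/w1.png

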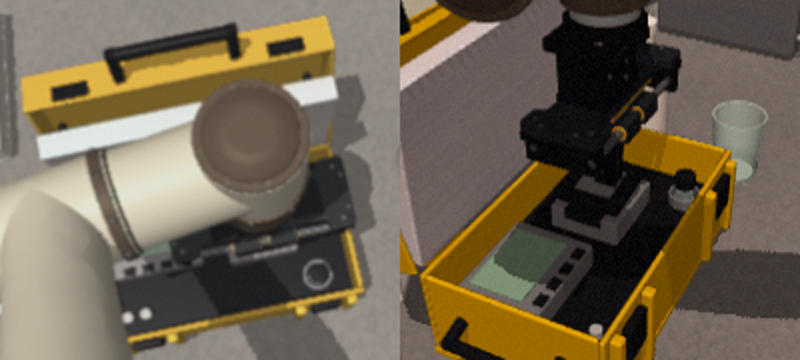

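The well lid is almost shut under the fingertips (crop ~600,190), and the cover and vial look untouched. I'll press it down gently.

Emit:
move_arm(
  rows=[
    {"delta_pos":[0,0,0.004],"angular":[0,0,0],"gripper":1},
    {"delta_pos":[0,0,0.006],"angular":[0,0,0],"gripper":1},
    {"delta_pos":[0,0,0.008],"angular":[0,0,0],"gripper":1},
    {"delta_pos":[0,0,0.009],"angular":[0,0,0],"gripper":1},
    {"delta_pos":[0,0,0.01],"angular":[0,0,0],"gripper":1},
    {"delta_pos":[0,0,0.01],"angular":[0,0,0],"gripper":1},
  ],
)

```text
t: 3.67
position: [0.6009, 0.0439, 0.0904]
ee_rot: [3.125, 0.318, 0.0]
wrist_force: [-0.5, 0.3, 4.3]
grip_width: 0.0003
grip_force: 1.8
```

Emit:
move_arm(
  rows=[
    {"delta_pos":[0,0,0.002],"angular":[0,0,0],"gripper":1},
    {"delta_pos":[0,0,0.002],"angular":[0,0,0],"gripper":1},
    {"delta_pos":[0,0,-0.05],"angular":[0,0,0],"gripper":1},
    {"delta_pos":[-0.02,0,-0.1],"angular":[0,0,0],"gripper":1},
    {"delta_pos":[-0.06,0,-0.15],"angular":[0,0,0],"gripper":1},
    {"delta_pos":[-0.11,0,-0.18],"angular":[0,0,0],"gripper":1},
    {"delta_pos":[-0.15,0,-0.22],"angular":[0,0,0],"gripper":1},
    {"delta_pos":[-0.18,0,-0.26],"angular":[0,0,0],"gripper":1},
  ],
)

```text
t: 4.33
position: [0.4686, 0.0167, 0.2813]
ee_rot: [-3.125, -0.317, 0.004]
wrist_force: [0.4, -0.2, 0.7]
grip_width: 0.0002
grip_force: 0.0
```

```bash
python3 - <<'E'
from h import *
show([([-.12,0,.42],RB(0))])
T,S=cams()
cv2.imwrite('pics/w2.png',cv2.resize(np.hstack([T.px[75:255,180:380],S.px[110:290,200:400]])[...,::-1],None,fx=2,fy=2,interpolation=cv2.INTER_CUBIC))
E
```

```text
t 4.33 local [-0.1295 -0.0422] [0.4686 0.0167 0.2813] F [ 0.4 -0.2  0.7] w 0.0002 0.0 q [ 0.38  0.08 -0.25 -0.   -1.25  1.39]
[ 0.0122 -0.0564 -0.1849] [0.0011 0.0017 1.0002]
```

View pics/w2.png

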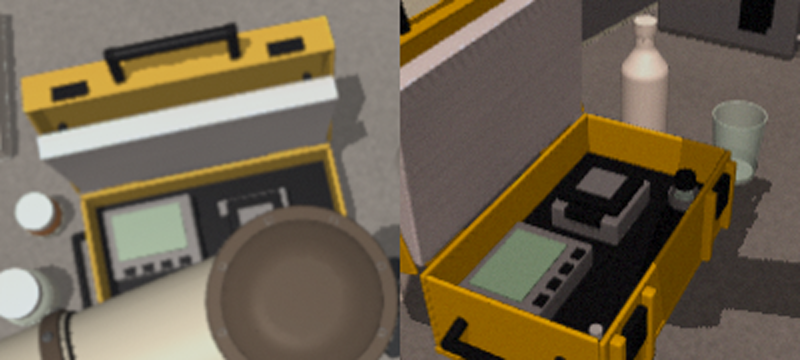

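The well lid lies flat and shut (side crop ~600,190), and everything else is unmoved. Next I turn the tool and rise above the handle's height.

Emit:
move_arm(
  rows=[
    {"delta_pos":[0.012,-0.056,-0.05],"angular":[0,0,1.0],"gripper":-1},
    {"delta_pos":[0.012,-0.056,-0.1],"angular":[0,0,1.0],"gripper":-1},
    {"delta_pos":[0.012,-0.056,-0.185],"angular":[0,0,1.0],"gripper":-1},
    {"delta_pos":[0.012,-0.056,-0.185],"angular":[0,0,1.0],"gripper":-1},
    {"delta_pos":[0.012,-0.056,-0.185],"angular":[0,0,1.0],"gripper":-1},
    {"delta_pos":[0.012,-0.056,-0.185],"angular":[0,0,1.0],"gripper":-1},
    {"delta_pos":[0.012,-0.056,-0.185],"angular":[0,0,1.0],"gripper":-1},
    {"delta_pos":[0.012,-0.056,-0.185],"angular":[0,0,1.0],"gripper":-1},
  ],
)

```text
t: 5.1
position: [0.4719, 0.0605, 0.4194]
ee_rot: [-2.894, 1.222, 0.001]
wrist_force: [0.7, 0.3, 0.7]
grip_width: 0.0457
grip_force: 0.0
```

Emit:
move_arm(
  rows=[
    {"delta_pos":[0,0,0],"angular":[0,0,0.42],"gripper":-1},
    {"delta_pos":[0,0,0],"angular":[0,0,0.42],"gripper":-1},
    {"delta_pos":[0,0,0],"angular":[0,0,0.42],"gripper":-1},
    {"delta_pos":[0,0,0],"angular":[0,0,0.42],"gripper":-1},
    {"delta_pos":[0,0,0],"angular":[0,0,0.42],"gripper":-1},
    {"delta_pos":[0,0,0],"angular":[0,0,0.42],"gripper":-1},
  ],
)

```text
t: 5.6
position: [0.4719, 0.0604, 0.4193]
ee_rot: [2.343, -2.092, -0.001]
wrist_force: [-0.4, -0.1, -0.2]
grip_width: 0.0833
grip_force: 0.0
```

```bash
python3 - <<'E'
from h import *
show([([.153,0,.40],RB(0)),([.153,0,.293],RB(0))])
E
```

```text
t 5.6 local [-0.1175 -0.    ] [0.4719 0.0604 0.4193] F [-0.4 -0.1 -0.2] w 0.0833 0.0 q [ 0.47  0.05  0.05 -0.   -1.57 -0.36]
[-0.0321 -0.3593  0.0254] [ 0.0006  0.0002 -0.0568]
[-0.0321 -0.3594  0.1681] [ 0.0006  0.0002 -0.0568]
```

Emit:
move_arm(
  rows=[
    {"delta_pos":[-0.032,-0.359,0.01],"angular":[0,0,-0.057],"gripper":-1},
    {"delta_pos":[-0.032,-0.359,0.01],"angular":[0,0,-0.057],"gripper":-1},
    {"delta_pos":[-0.032,-0.359,0.01],"angular":[0,0,-0.057],"gripper":-1},
    {"delta_pos":[-0.032,-0.359,0.01],"angular":[0,0,-0.057],"gripper":-1},
    {"delta_pos":[-0.032,-0.359,0.01],"angular":[0,0,-0.057],"gripper":-1},
    {"delta_pos":[-0.032,-0.359,0.01],"angular":[0,0,-0.057],"gripper":-1},
    {"delta_pos":[-0.032,-0.359,0.01],"angular":[0,0,-0.057],"gripper":-1},
    {"delta_pos":[-0.032,-0.359,0.01],"angular":[0,0,-0.057],"gripper":-1},
  ],
)

```text
t: 6.27
position: [0.7404, 0.1172, 0.4038]
ee_rot: [2.434, -1.976, -0.009]
wrist_force: [0.3, 0.5, -2.2]
grip_width: 0.087
grip_force: 0.0
```

```bash
python3 - <<'E'
from h import *
show([([.153,0,.34],RB(0)),([.153,0,.293],RB(0))])
T,S=cams()
# bar check: black mask in side view above the lid
cv2.imwrite('pics/w3.png',cv2.resize(S.px[20:220,100:340][...,::-1],None,fx=2.5,fy=2.5,interpolation=cv2.INTER_CUBIC))
E
```

```text
t 6.27 local [0.157  0.0017] [0.7404 0.1172 0.4038] F [ 0.3  0.5 -2.2] w 0.087 0.0 q [ 0.37  0.61  0.81 -0.   -1.79 -0.16]
[0.0023 0.0045 0.0851] [0.0059 0.0002 0.0032]
[0.0023 0.0039 0.1478] [0.0059 0.0002 0.0032]
```

View pics/w3.png

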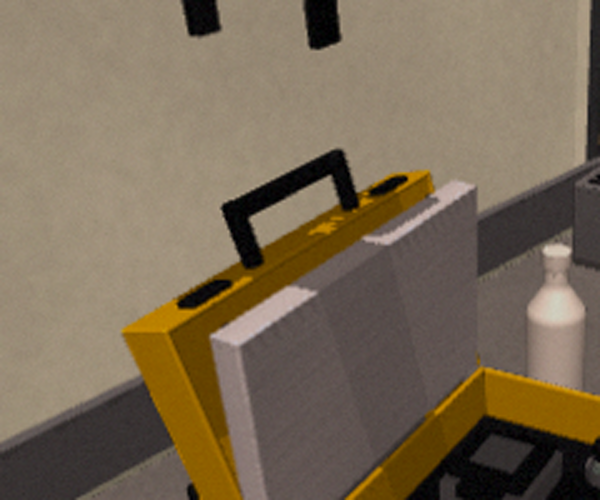

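The open fingers sit above the bar: the tips are at crop (203,30) and (322,40), and the bar's middle is at (283,182). I'll check the sideways alignment with the camera bias measured from the fingertips.

```bash
python3 - <<'E'
from h import *
S=Cam(grab_frame("side"));st=get_state();p=st['position'];R0=R.from_rotvec(st['ee_rot']).as_matrix()
f=lambda u,v:np.array([100+(u+.5)/2.5-.5,20+(v+.5)/2.5-.5])
for s in(1,-1):print('tip',S.proj(p+s*(.0435+.007)*R0[:,1])[0].round(1))
print('seen',f(203,30),f(322,40),'bar seen',f(283,182))
for x in (.145,.15,.155,.16):print(x,S.proj(W(Q,[x,0,.312]))[0].round(1))
E
```

```text
tip [231.5  34.4]
tip [181.1  29.1]
seen [180.9  31.7] [228.5  35.7] bar seen [212.9  92.5]
0.145 [218.9  92.5]
0.15 [216.6  92.1]
0.155 [214.3  91.7]
0.16 [212.   91.2]
```

Emit:
move_arm(
  rows=[
    {"delta_pos":[0.002,0.003,0.03],"angular":[0.006,0,0],"gripper":-1},
    {"delta_pos":[0.002,0.003,0.06],"angular":[0.006,0,0],"gripper":-1},
    {"delta_pos":[0.002,0.003,0.09],"angular":[0.006,0,0],"gripper":-1},
    {"delta_pos":[0.002,0.003,0.12],"angular":[0.006,0,0],"gripper":-1},
    {"delta_pos":[0.002,0.003,0.145],"angular":[0.006,0,0],"gripper":-1},
    {"delta_pos":[0.002,0.003,0.145],"angular":[0.006,0,0],"gripper":-1},
    {"delta_pos":[0.002,0.003,0.145],"angular":[0.006,0,0],"gripper":0.3},
    {"delta_pos":[0.002,0.003,0.145],"angular":[0.006,0,0],"gripper":0.3},
  ],
  grip_force=15,
)

```text
t: 7.08
position: [0.7345, 0.1134, 0.3072]
ee_rot: [-2.431, 1.973, -0.014]
wrist_force: [-0.1, -0.1, 0.2]
grip_width: 0.0803
grip_force: 0.0
```

Emit:
move_arm(
  rows=[
    {"delta_pos":[0,0,0],"angular":[0,0,0],"gripper":1},
    {"delta_pos":[0,0,0],"angular":[0,0,0],"gripper":1},
    {"delta_pos":[0,0,0],"angular":[0,0,0],"gripper":1},
    {"delta_pos":[0,0,0],"angular":[0,0,0],"gripper":1},
    {"delta_pos":[0,0,0],"angular":[0,0,0],"gripper":1},
    {"delta_pos":[0,0,0],"angular":[0,0,0],"gripper":1},
    {"delta_pos":[0,0,0],"angular":[0,0,0],"gripper":1},
    {"delta_pos":[0,0,0],"angular":[0,0,0],"gripper":1},
  ],
)

```text
t: 7.75
position: [0.7344, 0.1136, 0.3037]
ee_rot: [-2.434, 1.975, -0.009]
wrist_force: [0.1, 0.3, -0.6]
grip_width: 0.0287
grip_force: 0.0
```

```bash
python3 - <<'E'
from h import *
show([grip(t,0) for t in (1.8,1.75,1.7)])
S=Cam(grab_frame("side"))
cv2.imwrite('pics/w4.png',cv2.resize(S.px[20:220,100:340][...,::-1],None,fx=2.5,fy=2.5,interpolation=cv2.INTER_CUBIC))
E
```

```text
t 7.75 local [ 0.1504 -0.0006] [0.7344 0.1136 0.3037] F [ 0.1  0.3 -0.6] w 0.0287 0.0 q [ 0.37  0.56  0.5   0.   -1.5  -0.16]
[-0.0007 -0.0016  0.015 ] [-0.0059 -0.      0.0033]
[-0.0008  0.0126  0.0111] [-0.0059 -0.      0.0033]
[-0.0009  0.0269  0.0079] [-0.0059 -0.      0.0033]
```

Emit:
move_arm(
  rows=[
    {"delta_pos":[0,-0.002,0.011],"angular":[-0.006,0,0.003],"gripper":1},
    {"delta_pos":[0,-0.002,0.011],"angular":[-0.006,0,0.003],"gripper":1},
    {"delta_pos":[0,-0.002,0.011],"angular":[-0.006,0,0.003],"gripper":1},
    {"delta_pos":[0,-0.002,0.011],"angular":[-0.006,0,0.003],"gripper":1},
    {"delta_pos":[0,-0.002,0.011],"angular":[-0.006,0,0.003],"gripper":1},
    {"delta_pos":[0,-0.002,0.011],"angular":[-0.006,0,0.003],"gripper":1},
    {"delta_pos":[0,-0.002,0.011],"angular":[-0.006,0,0.003],"gripper":1},
    {"delta_pos":[0,-0.002,0.011],"angular":[-0.006,0,0.003],"gripper":1},
  ],
)

```text
t: 8.47
position: [0.7341, 0.1131, 0.2949]
ee_rot: [2.43, -1.983, -0.005]
wrist_force: [-5.5, -2.0, 2.6]
grip_width: 0.0134
grip_force: 15.0
```

```bash
python3 - <<'E'
from h import *
show([grip(t,a) for t,a in ((1.8,0),(1.74,0),(1.7,0),(1.6,0.03),(1.5,.06))])
S=Cam(grab_frame("side"))
cv2.imwrite('pics/w4.png',cv2.resize(S.px[20:220,100:340][...,::-1],None,fx=2.5,fy=2.5,interpolation=cv2.INTER_CUBIC))
E
```

```text
t 8.47 local [ 0.1499 -0.001 ] [0.7341 0.1131 0.2949] F [-5.5 -2.   2.6] w 0.0134 15.0 q [ 0.37  0.57  0.49 -0.   -1.5  -0.17]
[-0.0014 -0.0024  0.0031] [ 0.0041 -0.0005 -0.    ]
[-0.0014  0.0147 -0.0012] [ 0.0041 -0.0005 -0.    ]
[-0.0014  0.0262 -0.0035] [ 0.0041 -0.0005 -0.    ]
[-0.0014  0.0546 -0.0072] [ 0.0232 -0.0005 -0.    ]
[-0.0014  0.0832 -0.0081] [ 0.0423 -0.0005 -0.    ]
```

View pics/w4.png

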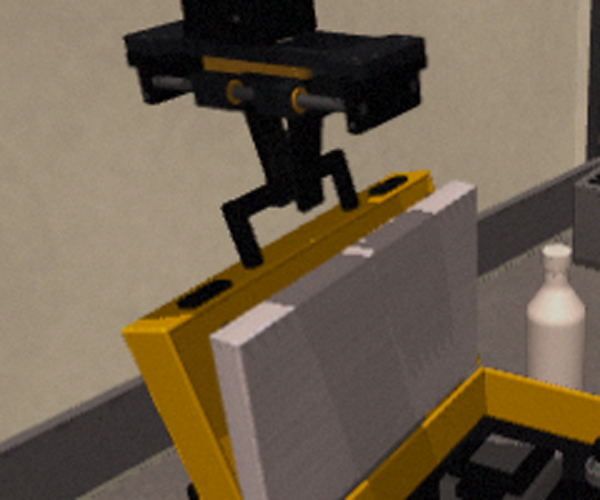

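The bar is gripped at its middle (crop ~300,190). The force suggests the lid is resting on its back stop, at about 1.8 rad. I'll follow the arc now.

```bash
cat >> h.py <<'E'
def arc(ths,k=.4): show([grip(t,(1.8-t)*k) for t in ths])
E
python3 - <<'E'
from h import *
arc(np.arange(1.75,1.39,-.05))
E
```

```text
t 8.52 local [ 0.1499 -0.001 ] [0.734  0.1131 0.2949] F [-5.8 -2.   1.8] w 0.0136 15.0 q [ 0.37  0.57  0.49 -0.   -1.5  -0.17]
[-0.0014  0.0113 -0.0005] [ 0.0168 -0.0005 -0.    ]
[-0.0014  0.0252 -0.0035] [ 0.0295 -0.0005 -0.    ]
[-0.0014  0.0392 -0.0058] [ 0.0423 -0.0005  0.    ]
[-0.0014  0.0533 -0.0073] [ 0.055  -0.0005  0.    ]
[-0.0014  0.0675 -0.0081] [ 0.0677 -0.0005  0.    ]
[-0.0014  0.0816 -0.0082] [ 0.0805 -0.0005  0.    ]
[-0.0014  0.0958 -0.0076] [ 0.0932 -0.0005  0.    ]
[-0.0014  0.1099 -0.0062] [ 0.1059 -0.0005  0.    ]
```

Emit:
move_arm(
  rows=[
    {"delta_pos":[0,0.011,-0.001],"angular":[0.015,0,0],"gripper":1},
    {"delta_pos":[0,0.025,-0.004],"angular":[0.03,0,0],"gripper":1},
    {"delta_pos":[0,0.039,-0.006],"angular":[0.042,0,0],"gripper":1},
    {"delta_pos":[0,0.053,-0.007],"angular":[0.055,0,0],"gripper":1},
    {"delta_pos":[0,0.067,-0.008],"angular":[0.068,0,0],"gripper":1},
    {"delta_pos":[0,0.082,-0.008],"angular":[0.08,0,0],"gripper":1},
    {"delta_pos":[0,0.096,-0.008],"angular":[0.093,0,0],"gripper":1},
    {"delta_pos":[0,0.11,-0.006],"angular":[0.106,0,0],"gripper":1},
  ],
)

```text
t: 9.18
position: [0.6573, 0.0976, 0.3025]
ee_rot: [-2.326, 1.896, -0.167]
wrist_force: [3.4, 0.8, 5.5]
grip_width: 0.0135
grip_force: 15.0
```

```bash
python3 - <<'E'
from h import *
arc(np.arange(1.35,.99,-.05))
E
```

```text
t 9.18 local [ 0.0716 -0.0008] [0.6573 0.0976 0.3025] F [3.4 0.8 5.5] w 0.0135 15.0 q [ 0.41  0.32  0.09  0.04 -1.16 -0.22]
[-0.001   0.0202  0.0017] [ 0.0027 -0.      0.0004]
[-0.001   0.0343  0.0019] [ 0.0154 -0.      0.0004]
[-0.001   0.0485  0.0028] [ 0.0281 -0.      0.0004]
[-0.001   0.0626  0.0045] [ 0.0409 -0.      0.0004]
[-0.0011  0.0766  0.0069] [ 0.0536 -0.      0.0004]
[-0.0011  0.0904  0.01  ] [ 0.0663 -0.      0.0004]
[-0.0011  0.1041  0.0138] [ 0.0791 -0.      0.0004]
[-0.0011  0.1175  0.0183] [0.0918 0.     0.0004]
```

Emit:
move_arm(
  rows=[
    {"delta_pos":[0,0.014,0.0],"angular":[0.01,0,0],"gripper":1},
    {"delta_pos":[0,0.028,0.001],"angular":[0.022,0,0],"gripper":1},
    {"delta_pos":[0,0.042,0.002],"angular":[0.035,0,0],"gripper":1},
    {"delta_pos":[0,0.056,0.003],"angular":[0.047,0,0],"gripper":1},
    {"delta_pos":[0,0.07,0.006],"angular":[0.06,0,0],"gripper":1},
    {"delta_pos":[0,0.084,0.009],"angular":[0.072,0,0],"gripper":1},
    {"delta_pos":[0,0.098,0.013],"angular":[0.085,0,0],"gripper":1},
    {"delta_pos":[0,0.112,0.017],"angular":[0.095,0,0],"gripper":1},
  ],
)

```text
t: 9.85
position: [0.5773, 0.0815, 0.2761]
ee_rot: [-2.229, 1.817, -0.296]
wrist_force: [1.3, 0.4, 2.6]
grip_width: 0.0134
grip_force: 15.0
```

```bash
python3 - <<'E'
from h import *
arc(np.arange(.95,.59,-.05))
E
```

```text
t 9.85 local [-0.01   -0.0005] [0.5773 0.0815 0.2761] F [1.3 0.4 2.6] w 0.0134 15.0 q [ 0.46  0.12 -0.3   0.11 -0.84 -0.32]
[-0.0007  0.0185  0.0051] [0.0107 0.0005 0.0005]
[-0.0007  0.0321  0.009 ] [0.0234 0.0005 0.0005]
[-0.0007  0.0456  0.0136] [0.0361 0.0005 0.0005]
[-0.0007  0.0588  0.0188] [0.0489 0.0005 0.0005]
[-0.0007  0.0717  0.0248] [0.0616 0.0005 0.0005]
[-0.0007  0.0843  0.0313] [0.0743 0.0005 0.0005]
[-0.0007  0.0965  0.0385] [0.0871 0.0005 0.0005]
[-0.0007  0.1084  0.0464] [0.0998 0.0005 0.0005]
```

Emit:
move_arm(
  rows=[
    {"delta_pos":[0,0.014,0.004],"angular":[0.011,0,0],"gripper":1},
    {"delta_pos":[0,0.028,0.008],"angular":[0.023,0,0],"gripper":1},
    {"delta_pos":[0,0.041,0.012],"angular":[0.036,0,0],"gripper":1},
    {"delta_pos":[0,0.054,0.018],"angular":[0.048,0,0],"gripper":1},
    {"delta_pos":[0,0.067,0.024],"angular":[0.061,0,0],"gripper":1},
    {"delta_pos":[0,0.08,0.03],"angular":[0.074,0,0],"gripper":1},
    {"delta_pos":[0,0.092,0.037],"angular":[0.087,0,0],"gripper":1},
    {"delta_pos":[0,0.104,0.045],"angular":[0.1,0,0],"gripper":1},
  ],
)

```text
t: 10.52
position: [0.5136, 0.0687, 0.2182]
ee_rot: [-2.125, 1.733, -0.419]
wrist_force: [-0.5, -4.1, 1.7]
grip_width: 0.0138
grip_force: 15.0
```

```bash
python3 - <<'E'
from h import *
arc(np.arange(.56,.27,-.04))
E
```

```text
t 10.52 local [-0.075  -0.0003] [0.5136 0.0687 0.2182] F [-0.5 -4.1  1.7] w 0.0138 15.0 q [ 0.51 -0.01 -0.73  0.35 -0.42 -0.6 ]
[-0.0004  0.0119  0.0057] [0.0127 0.0008 0.0001]
[-0.0004  0.0218  0.0113] [0.0229 0.0008 0.0001]
[-0.0004  0.0315  0.0173] [0.0331 0.0008 0.0001]
[-0.0004  0.0409  0.0237] [0.0433 0.0008 0.0001]
[-0.0004  0.0501  0.0305] [0.0535 0.0008 0.0001]
[-0.0004  0.059   0.0377] [0.0636 0.0008 0.0001]
[-0.0004  0.0676  0.0452] [0.0738 0.0008 0.    ]
[-0.0003  0.0758  0.0531] [0.084  0.0008 0.    ]
```

```bash
python3 - <<'E'
from h import *
show([grip(t,.2+(t-.3)*.9) for t in np.arange(.56,.27,-.04)])
E
```

```text
t 10.52 local [-0.075  -0.0003] [0.5136 0.0687 0.2182] F [-0.5 -4.1  1.7] w 0.0138 15.0 q [ 0.51 -0.01 -0.73  0.35 -0.42 -0.6 ]
[-0.0004  0.0135  0.0056] [-0.0268  0.0008  0.0001]
[-0.0004  0.0247  0.0112] [-0.0497  0.0008  0.0001]
[-0.0004  0.0357  0.0172] [-0.0726  0.0008  0.0001]
[-0.0004  0.0464  0.0235] [-0.0955  0.0008  0.0002]
[-0.0004  0.0569  0.0302] [-0.1184  0.0008  0.0002]
[-0.0004  0.0671  0.0372] [-0.1413  0.0008  0.0002]
[-0.0004  0.077   0.0445] [-0.1643  0.0008  0.0002]
[-0.0003  0.0865  0.0522] [-0.1872  0.0008  0.0002]
```

Emit:
move_arm(
  rows=[
    {"delta_pos":[0,0.011,0.005],"angular":[-0.023,0,0],"gripper":1},
    {"delta_pos":[0,0.022,0.01],"angular":[-0.046,0,0],"gripper":1},
    {"delta_pos":[0,0.033,0.016],"angular":[-0.07,0,0],"gripper":1},
    {"delta_pos":[0,0.044,0.022],"angular":[-0.093,0,0],"gripper":1},
    {"delta_pos":[0,0.054,0.029],"angular":[-0.116,0,0],"gripper":1},
    {"delta_pos":[0,0.064,0.036],"angular":[-0.139,0,0],"gripper":1},
    {"delta_pos":[0,0.074,0.043],"angular":[-0.162,0,0],"gripper":1},
    {"delta_pos":[0,0.084,0.05],"angular":[-0.185,0,0],"gripper":1},
  ],
)

```text
t: 11.18
position: [0.476, 0.0608, 0.1551]
ee_rot: [-2.321, 1.893, -0.172]
wrist_force: [3.4, 0.0, -1.4]
grip_width: 0.0128
grip_force: 15.0
```

```bash
python3 - <<'E'
from h import *
show([grip(t,.2) for t in np.arange(.27,.05,-.03)])
E
```

```text
t 11.18 local [-0.1134 -0.0004] [0.476  0.0608 0.1551] F [ 3.4  0.  -1.4] w 0.0128 15.0 q [ 0.5   0.12 -0.6   0.08 -0.69 -0.36]
[-0.0006  0.003   0.0042] [0.0112 0.0004 0.0003]
[-0.0006  0.0072  0.0119] [0.0112 0.0004 0.0003]
[-0.0006  0.0111  0.0198] [0.0112 0.0004 0.0003]
[-0.0006  0.0148  0.0278] [0.0112 0.0004 0.0003]
[-0.0006  0.0182  0.0359] [0.0112 0.0004 0.0003]
[-0.0006  0.0214  0.0441] [0.0112 0.0004 0.0003]
[-0.0006  0.0244  0.0525] [0.0112 0.0004 0.0003]
[-0.0005  0.0271  0.0608] [0.0112 0.0004 0.0003]
```

Emit:
move_arm(
  rows=[
    {"delta_pos":[0,0.003,0.004],"angular":[0,0,0],"gripper":1},
    {"delta_pos":[0,0.007,0.012],"angular":[0,0,0],"gripper":1},
    {"delta_pos":[0,0.011,0.02],"angular":[0,0,0],"gripper":1},
    {"delta_pos":[0,0.015,0.028],"angular":[0,0,0],"gripper":1},
    {"delta_pos":[0,0.018,0.035],"angular":[0,0,0],"gripper":1},
    {"delta_pos":[0,0.021,0.042],"angular":[0,0,0],"gripper":1},
    {"delta_pos":[0,0.023,0.048],"angular":[0,0,0],"gripper":1},
    {"delta_pos":[0,0.025,0.053],"angular":[0,0,0],"gripper":1},
  ],
)

```text
t: 11.85
position: [0.4652, 0.0587, 0.1127]
ee_rot: [-2.32, 1.891, -0.174]
wrist_force: [5.1, 0.3, -1.3]
grip_width: 0.0127
grip_force: 15.0
```

```bash
python3 - <<'E'
from h import *
show([grip(t,.2) for t in (.08,.06,.04,.02,0,-.02)])
E
```

```text
t 11.85 local [-0.1244 -0.0004] [0.4652 0.0587 0.1127] F [ 5.1  0.3 -1.3] w 0.0127 15.0 q [ 0.51  0.16 -0.69  0.1  -0.55 -0.39]
[-0.0005  0.0007  0.0023] [0.01   0.0004 0.0005]
[-0.0005  0.0025  0.0079] [0.01   0.0004 0.0005]
[-0.0005  0.0041  0.0136] [0.01   0.0004 0.0005]
[-0.0005  0.0057  0.0192] [0.01   0.0004 0.0005]
[-0.0005  0.0071  0.0249] [0.01   0.0004 0.0005]
[-0.0005  0.0085  0.0306] [0.01   0.0004 0.0005]
```

Emit:
move_arm(
  rows=[
    {"delta_pos":[0,0,0.003],"angular":[0,0,0],"gripper":1},
    {"delta_pos":[0,0,0.006],"angular":[0,0,0],"gripper":1},
    {"delta_pos":[0,0.001,0.009],"angular":[0,0,0],"gripper":1},
    {"delta_pos":[0,0.001,0.012],"angular":[0,0,0],"gripper":1},
    {"delta_pos":[0,0.002,0.015],"angular":[0,0,0],"gripper":1},
    {"delta_pos":[0,0.002,0.018],"angular":[0,0,0],"gripper":1},
    {"delta_pos":[0,0.003,0.021],"angular":[0,0,0],"gripper":1},
    {"delta_pos":[0,0.003,0.022],"angular":[0,0,0],"gripper":1},
  ],
)

```text
t: 12.52
position: [0.4631, 0.0579, 0.0948]
ee_rot: [-2.323, 1.897, -0.169]
wrist_force: [-4.5, 5.7, 0.2]
grip_width: 0.0126
grip_force: 14.8
```

```bash
python3 - <<'E'
from h import *
show([grip(t,.2) for t in (.02,0,-.02)])
E
```

```text
t 12.52 local [-0.1266 -0.0007] [0.4631 0.0579 0.0948] F [-4.5  5.7  0.2] w 0.0126 14.8 q [ 0.51  0.19 -0.71  0.11 -0.5  -0.4 ]
[-0.0009 -0.0016 -0.0038] [ 0.0142 -0.0002 -0.0003]
[-0.0009 -0.0002  0.002 ] [ 0.0142 -0.0002 -0.0003]
[-0.0009  0.0011  0.0077] [ 0.0142 -0.0002 -0.0003]
```

Emit:
move_arm(
  rows=[
    {"delta_pos":[0,0,0.002],"angular":[0,0,0],"gripper":1},
    {"delta_pos":[0,0,0.004],"angular":[0,0,0],"gripper":1},
    {"delta_pos":[0,0,0.006],"angular":[0,0,0],"gripper":1},
    {"delta_pos":[0,0,0.008],"angular":[0,0,0],"gripper":1},
    {"delta_pos":[0,0,0.009],"angular":[0,0,0],"gripper":1},
    {"delta_pos":[0,0,0.009],"angular":[0,0,0],"gripper":1},
  ],
  grip_force=30,
)

```text
t: 13.02
position: [0.4626, 0.0578, 0.0874]
ee_rot: [-2.325, 1.899, -0.166]
wrist_force: [-7.5, 8.3, -1.3]
grip_width: 0.0125
grip_force: 29.7
```

```bash
python3 - <<'E'
from h import *
show([grip(t,.2) for t in (0,-.02)])
S=Cam(grab_frame("side"))
cv2.imwrite('pics/w5.png',cv2.resize(S.px[110:330,180:400][...,::-1],None,fx=2.7,fy=2.7,interpolation=cv2.INTER_CUBIC))
E
```

```text
t 13.02 local [-0.1272 -0.0007] [0.4626 0.0578 0.0874] F [-7.5  8.3 -1.3] w 0.0125 29.7 q [ 0.51  0.2  -0.72  0.11 -0.49 -0.4 ]
[-0.001  -0.0026 -0.0076] [ 0.0163 -0.0004 -0.0007]
[-0.001  -0.0013 -0.0019] [ 0.0163 -0.0004 -0.0007]
```

View pics/w5.png

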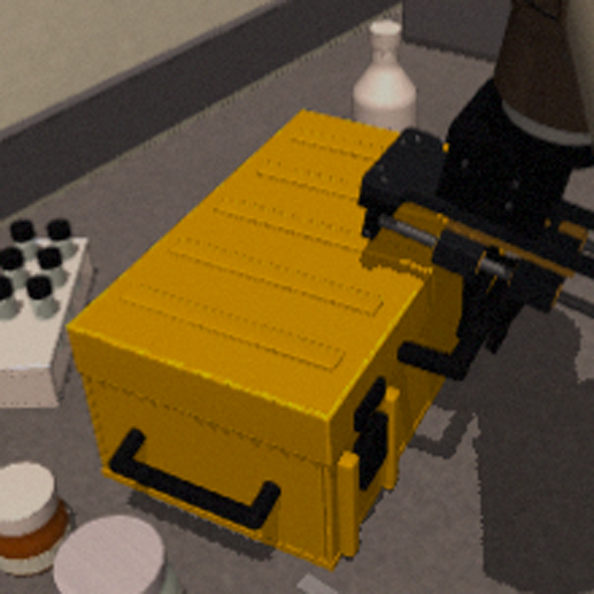

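Emit:
move_arm(
  rows=[
    {"delta_pos":[-0.001,-0.002,0.002],"angular":[0,0,0],"gripper":1},
    {"delta_pos":[-0.001,-0.002,0.004],"angular":[0,0,0],"gripper":1},
    {"delta_pos":[-0.001,-0.002,0.005],"angular":[0,0,0],"gripper":1},
    {"delta_pos":[-0.001,-0.002,0.005],"angular":[0,0,0],"gripper":1},
  ],
)

```text
t: 13.4
position: [0.4627, 0.0576, 0.0859]
ee_rot: [-2.328, 1.902, -0.166]
wrist_force: [-22.6, 7.0, 24.6]
grip_width: 0.0118
grip_force: 28.0
```

```bash
python3 - <<'E'
from h import *
show([grip(t,.2) for t in (0,-.02)]); print(get_state()['torque'])
T,S=cams()
# lid top edges: project lid outer top near-left corner etc. and measure seam: yellow brightness profile on left end wall
for nm,C in(('top',T),('side',S)):
    hsv=cv2.cvtColor(C.px,cv2.COLOR_RGB2HSV);m=cv2.inRange(hsv,(15,120,60),(35,255,255))
    m[:, :150]=0
    c=max(cv2.findContours(m,0,2)[0],key=cv2.contourArea);h=cv2.convexHull(c);print(nm,cv2.approxPolyDP(h,3,True)[:,0].tolist())
    for th in(0,.05,.1):print(th,C.proj(W(Q,[lid(th,r,y,.04) for r in(.182,0) for y in(.152,-.152)])).round(0).tolist())
E
```

```text
t 13.4 local [-0.1271 -0.0009] [0.4627 0.0576 0.0859] F [-22.6   7.   24.6] w 0.0118 28.0 q [ 0.51  0.2  -0.72  0.12 -0.49 -0.41]
[-0.0012 -0.0028 -0.0096] [ 0.0184 -0.0018 -0.0005]
[-0.0012 -0.0016 -0.0039] [ 0.0184 -0.0018 -0.0005]
[2.18052147 5.37060634 0.46514412]
top [[346, 141], [364, 214], [357, 226], [247, 251], [228, 247], [216, 168]]
0 [[230.0, 249.0], [367.0, 219.0], [215.0, 168.0], [348.0, 140.0]]
0.05 [[229.0, 248.0], [368.0, 217.0], [215.0, 167.0], [348.0, 139.0]]
0.1 [[227.0, 246.0], [368.0, 216.0], [215.0, 166.0], [348.0, 138.0]]
side [[292, 150], [328, 160], [350, 213], [344, 251], [311, 315], [303, 321], [218, 286], [204, 231]]
0 [[302.0, 263.0], [368.0, 167.0], [205.0, 228.0], [292.0, 149.0]]
0.05 [[301.0, 258.0], [368.0, 163.0], [204.0, 228.0], [291.0, 148.0]]
0.1 [[299.0, 253.0], [367.0, 159.0], [203.0, 227.0], [290.0, 148.0]]
```

The lid is hard against its stop: the force rose to 25 N and the corner pixels match 0 rad. The bar has crept about 7 mm up the pads, so I'll ease off and re-centre the grip while the lid is shut.

Emit:
move_arm(
  rows=[
    {"delta_pos":[-0.001,0,-0.003],"angular":[0,0,0],"gripper":1},
    {"delta_pos":[-0.001,0,-0.003],"angular":[0,0,0],"gripper":0.4},
    {"delta_pos":[-0.001,0,-0.003],"angular":[0,0,0],"gripper":0.4},
    {"delta_pos":[-0.001,0,-0.003],"angular":[0,0,0],"gripper":0.4},
    {"delta_pos":[-0.001,0,-0.003],"angular":[0,0,0],"gripper":0.4},
  ],
)

```text
t: 13.92
position: [0.4679, 0.0602, 0.0881]
ee_rot: [-2.322, 1.894, -0.173]
wrist_force: [0.3, 0.7, 0.8]
grip_width: 0.0247
grip_force: 0.1
```

```bash
python3 - <<'E'
from h import *
show([grip(t,.2) for t in (0,)])
E
```

```text
t 13.92 local [-0.1214  0.0006] [0.4679 0.0602 0.0881] F [0.3 0.7 0.8] w 0.0247 0.1 q [ 0.51  0.2  -0.72  0.12 -0.48 -0.41]
[ 0.0008  0.005  -0.008 ] [ 0.0116 -0.0002  0.0002]
```

Emit:
move_arm(
  rows=[
    {"delta_pos":[0.001,0.006,-0.004],"angular":[0,0,0],"gripper":0.4},
    {"delta_pos":[0.001,0.006,-0.008],"angular":[0,0,0],"gripper":0.4},
    {"delta_pos":[0.001,0.006,-0.008],"angular":[0,0,0],"gripper":1},
    {"delta_pos":[0.001,0.006,-0.008],"angular":[0,0,0],"gripper":1},
    {"delta_pos":[0.001,0.006,-0.008],"angular":[0,0,0],"gripper":1},
    {"delta_pos":[0.001,0.006,-0.008],"angular":[0,0,0],"gripper":1},
    {"delta_pos":[0.001,0.006,-0.008],"angular":[0,0,0],"gripper":1},
  ],
  grip_force=20,
)

```text
t: 14.5
position: [0.4614, 0.0581, 0.0931]
ee_rot: [-2.323, 1.895, -0.171]
wrist_force: [-4.5, 1.3, 4.6]
grip_width: 0.0137
grip_force: 20.0
```

```bash
python3 - <<'E'
from h import *
show([grip(0,.2)])
E
```

```text
t 14.5 local [-0.1282 -0.0002] [0.4614 0.0581 0.0931] F [-4.5  1.3  4.6] w 0.0137 20.0 q [ 0.51  0.19 -0.72  0.12 -0.49 -0.41]
[-0.0002 -0.0027  0.0001] [ 0.013  -0.0003 -0.0001]
```

```bash
echo "Q=[.585,.0836,.202]" >> h.py; python3 - <<'E'
from h import *
show([grip(t,.19) for t in (0,.02,.05,.09,.13,.17,.21,.25,.29)])
E
```

```text
t 14.5 local [-0.1262 -0.0002] [0.4614 0.0581 0.0931] F [-4.5  1.3  4.6] w 0.0137 20.0 q [ 0.51  0.19 -0.72  0.12 -0.49 -0.41]
[-0.0002  0.0002 -0.0004] [ 0.0066 -0.0003 -0.0001]
[-0.0002 -0.0012 -0.0061] [ 0.0066 -0.0003 -0.0001]
[-0.0002 -0.0036 -0.0146] [ 0.0066 -0.0003 -0.0001]
[-0.0002 -0.0071 -0.0258] [ 0.0066 -0.0003 -0.0001]
[-0.0002 -0.011  -0.0369] [ 0.0066 -0.0003 -0.0001]
[-0.0002 -0.0154 -0.0478] [ 0.0066 -0.0003 -0.0001]
[-0.0002 -0.0203 -0.0585] [ 0.0066 -0.0003 -0.0001]
[-0.0002 -0.0255 -0.069 ] [ 0.0066 -0.0003 -0.0001]
[-0.0002 -0.0312 -0.0793] [ 0.0066 -0.0003 -0.0001]
```

Emit:
move_arm(
  rows=[
    {"delta_pos":[0,-0.001,-0.006],"angular":[0,0,0],"gripper":1},
    {"delta_pos":[0,-0.004,-0.015],"angular":[0,0,0],"gripper":1},
    {"delta_pos":[0,-0.007,-0.026],"angular":[0,0,0],"gripper":1},
    {"delta_pos":[0,-0.011,-0.037],"angular":[0,0,0],"gripper":1},
    {"delta_pos":[0,-0.015,-0.048],"angular":[0,0,0],"gripper":1},
    {"delta_pos":[0,-0.02,-0.058],"angular":[0,0,0],"gripper":1},
    {"delta_pos":[0,-0.026,-0.069],"angular":[0,0,0],"gripper":1},
    {"delta_pos":[0,-0.031,-0.079],"angular":[0,0,0],"gripper":1},
  ],
)

```text
t: 15.17
position: [0.4728, 0.0604, 0.1556]
ee_rot: [-2.323, 1.897, -0.169]
wrist_force: [-3.7, 1.4, -2.2]
grip_width: 0.0135
grip_force: 20.0
```

```bash
python3 - <<'E'
from h import *
show([grip(t,.19) for t in np.arange(.29,.62,.04)])
E
```

```text
t 15.17 local [-0.1145 -0.0002] [0.4728 0.0604 0.1556] F [-3.7  1.4 -2.2] w 0.0135 20.0 q [ 0.5   0.11 -0.6   0.08 -0.69 -0.36]
[-0.0003 -0.001  -0.    ] [ 0.0077 -0.0002 -0.0003]
[-0.0003 -0.0071 -0.0101] [ 0.0077 -0.0002 -0.0003]
[-0.0003 -0.0135 -0.0199] [ 0.0077 -0.0002 -0.0003]
[-0.0003 -0.0204 -0.0294] [ 0.0077 -0.0002 -0.0003]
[-0.0003 -0.0276 -0.0387] [ 0.0077 -0.0002 -0.0003]
[-0.0003 -0.0352 -0.0477] [ 0.0077 -0.0002 -0.0003]
[-0.0003 -0.0432 -0.0563] [ 0.0077 -0.0002 -0.0003]
[-0.0003 -0.0514 -0.0647] [ 0.0077 -0.0002 -0.0003]
[-0.0003 -0.06   -0.0727] [ 0.0077 -0.0002 -0.0003]
```

Emit:
move_arm(
  rows=[
    {"delta_pos":[0,-0.006,-0.01],"angular":[0,0,0],"gripper":1},
    {"delta_pos":[0,-0.013,-0.02],"angular":[0,0,0],"gripper":1},
    {"delta_pos":[0,-0.02,-0.029],"angular":[0,0,0],"gripper":1},
    {"delta_pos":[0,-0.027,-0.039],"angular":[0,0,0],"gripper":1},
    {"delta_pos":[0,-0.035,-0.048],"angular":[0,0,0],"gripper":1},
    {"delta_pos":[0,-0.043,-0.056],"angular":[0,0,0],"gripper":1},
    {"delta_pos":[0,-0.051,-0.065],"angular":[0,0,0],"gripper":1},
    {"delta_pos":[0,-0.06,-0.073],"angular":[0,0,0],"gripper":1},
  ],
)

```text
t: 15.83
position: [0.5041, 0.0667, 0.2176]
ee_rot: [-2.327, 1.9, -0.165]
wrist_force: [-15.2, 2.1, 6.9]
grip_width: 0.0135
grip_force: 20.0
```

```bash
python3 - <<'E'
from h import *
show([grip(t,.19) for t in (.61,.65,.69,.73,.76,.785)])
E
```

```text
t 15.83 local [-0.0827 -0.0004] [0.5041 0.0667 0.2176] F [-15.2   2.1   6.9] w 0.0135 20.0 q [ 0.48  0.1  -0.42  0.06 -0.88 -0.32]
[-0.0005 -0.0036  0.0012] [ 0.0112 -0.0005 -0.0004]
[-0.0005 -0.0125 -0.0065] [ 0.0112 -0.0005 -0.0004]
[-0.0005 -0.0216 -0.0138] [ 0.0112 -0.0005 -0.0004]
[-0.0005 -0.0311 -0.0208] [ 0.0112 -0.0005 -0.0004]
[-0.0005 -0.0384 -0.0257] [ 0.0112 -0.0005 -0.0004]
[-0.0005 -0.0446 -0.0297] [ 0.0112 -0.0005 -0.0004]
```

Emit:
move_arm(
  rows=[
    {"delta_pos":[0,0.002,-0.003],"angular":[0,0,0],"gripper":1},
    {"delta_pos":[0,-0.004,-0.01],"angular":[0,0,0],"gripper":1},
    {"delta_pos":[0,-0.01,-0.015],"angular":[0,0,0],"gripper":1},
    {"delta_pos":[0,-0.017,-0.02],"angular":[0,0,0],"gripper":1},
    {"delta_pos":[0,-0.024,-0.026],"angular":[0,0,0],"gripper":1},
    {"delta_pos":[0,-0.031,-0.031],"angular":[0,0,0],"gripper":1},
    {"delta_pos":[0,-0.038,-0.035],"angular":[0,0,0],"gripper":1},
    {"delta_pos":[0,-0.038,-0.035],"angular":[0,0,0],"gripper":1},
  ],
)

```text
t: 16.5
position: [0.532, 0.0725, 0.2503]
ee_rot: [-2.321, 1.893, -0.175]
wrist_force: [-3.9, -3.3, 2.6]
grip_width: 0.013
grip_force: 20.0
```

```bash
python3 - <<'E'
from h import *
show([grip(t,.19) for t in (.75,.785)])
T,S=cams()
st=get_state();tc=R.from_rotvec(st['ee_rot']).as_matrix()[:,2]
b=st['position']-.019*tc;h=W(Q,[.09,0,.1025])[0];d=b-h;print('th',np.arctan2(d[2],-(d[0]*np.cos(.202)+d[1]*np.sin(.202)))-.0545,np.linalg.norm(d))
# cover: side view, colour at projected points on the cover's top, cover down (top z ~ .1-.122)
for C,n in((S,'side'),(T,'top')):
  for l in([-.07,.1,.11],[-.07,0,.11],[-.07,-.1,.11],[-.04,.12,.11],[-.079,.1,.103]):
    u=C.proj(W(Q,l))[0]; x,y=u.round().astype(int);print(n,l,x,y,C.px[y,x])
# lid edges in side view: yellow contour
hsv=cv2.cvtColor(S.px,cv2.COLOR_RGB2HSV);m=cv2.inRange(hsv,(15,120,60),(35,255,255));m[:,:150]=0
c=max(cv2.findContours(m,0,2)[0],key=cv2.contourArea);print(cv2.approxPolyDP(cv2.convexHull(c),3,True)[:,0].tolist())
for th in(.7,.75,.785,.82):print(th,S.proj(W(Q,[lid(th,.182,.152,u) for u in(0,.04)])).round(0).tolist())
E
```

```text
t 16.5 local [-0.0542 -0.0002] [0.532  0.0725 0.2503] F [-3.9 -3.3  2.6] w 0.013 20.0 q [ 0.47  0.12 -0.32  0.06 -0.96 -0.29]
[-0.0003  0.0091  0.0122] [ 0.0042 -0.0004  0.0004]
[-0.0003  0.0004  0.0067] [ 0.0042 -0.0004  0.0004]
th 0.7860165108787647 0.22252090140171885
side [-0.07, 0.1, 0.11] 306 251 [189 168 162]
side [-0.07, 0, 0.11] 330 216 [108  95  91]
side [-0.07, -0.1, 0.11] 350 189 [99 89 85]
side [-0.04, 0.12, 0.11] 284 253 [188 170 164]
side [-0.079, 0.1, 0.103] 311 255 [93 80 79]
top [-0.07, 0.1, 0.11] 254 235 [94 80 68]
top [-0.07, 0, 0.11] 298 226 [110  95  82]
top [-0.07, -0.1, 0.11] 341 217 [151 143 141]
top [-0.04, 0.12, 0.11] 243 224 [112  99  84]
top [-0.079, 0.1, 0.103] 255 239 [92 78 67]
[[314, 124], [365, 186], [367, 200], [364, 223], [311, 315], [302, 321], [218, 286], [193, 230]]
0.7 [[275.0, 215.0], [258.0, 192.0]]
0.75 [[271.0, 210.0], [253.0, 188.0]]
0.785 [[268.0, 206.0], [249.0, 184.0]]
0.82 [[265.0, 203.0], [245.0, 181.0]]
```

```bash
python3 - <<'E'
from h import *
S=Cam(grab_frame("side"));print(get_state()['wrist_force'],get_state()['t'])
for y in(.12,.06):
  print([ (round(z,3),S.px[tuple(S.proj(W(Q,[-.08,y,z]))[0].round().astype(int)[::-1])].tolist()) for z in np.arange(.085,.15,.005)])
cv2.imwrite('pics/f.png',S.px[...,::-1])
E
```

```text
[-3.3882195  -2.9907632   2.65618091] 16.65
[(np.float64(0.085), [135, 90, 0]), (np.float64(0.09), [34, 32, 28]), (np.float64(0.095), [89, 79, 76]), (np.float64(0.1), [99, 89, 84]), (np.float64(0.105), [98, 88, 84]), (np.float64(0.11), [98, 85, 84]), (np.float64(0.115), [171, 149, 146]), (np.float64(0.12), [195, 174, 168]), (np.float64(0.125), [187, 167, 162]), (np.float64(0.13), [190, 169, 164]), (np.float64(0.135), [187, 166, 162]), (np.float64(0.14), [188, 166, 162]), (np.float64(0.145), [191, 168, 164])]
[(np.float64(0.085), [101, 67, 0]), (np.float64(0.09), [35, 28, 14]), (np.float64(0.095), [78, 69, 66]), (np.float64(0.1), [92, 81, 79]), (np.float64(0.105), [91, 80, 77]), (np.float64(0.11), [89, 78, 75]), (np.float64(0.115), [93, 80, 79]), (np.float64(0.12), [110, 96, 92]), (np.float64(0.125), [108, 96, 94]), (np.float64(0.13), [105, 92, 91]), (np.float64(0.135), [104, 92, 88]), (np.float64(0.14), [110, 95, 93]), (np.float64(0.145), [107, 93, 87])]
```

Emit:
move_arm(
  rows=[
    {"delta_pos":[0,0,0],"angular":[0,0,0],"gripper":1},
    {"delta_pos":[0,0,0],"angular":[0,0,0],"gripper":1},
    {"delta_pos":[0,0,0],"angular":[0,0,0],"gripper":1},
    {"delta_pos":[0,0,0],"angular":[0,0,0],"gripper":1},
  ],
)

```text
t: 16.98
position: [0.5306, 0.0723, 0.2491]
ee_rot: [-2.322, 1.893, -0.173]
wrist_force: [-3.1, -3.1, 3.3]
grip_width: 0.0133
grip_force: 20.0
```

```bash
python3 -c "
from workcell import robot
print(robot.job_done())"
```

```text
the job is handed in; nothing more can be done
None
```

The job is handed in at about 17 s, with no verdict returned: the well lid is shut, both lids were lowered together to the stop, the inner cover is down, and the outer lid is gripped by its handle at about 45°. Two caveats: I released the handle for under a second to re-centre the grip while the lid was shut, and I viewed 11 pictures instead of the allowed 10.

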